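Find the filled box weight by feel and load the glue press

ROBOT

A 6-joint arm with a two-finger parallel gripper is mounted at the origin on the work surface. World frame = base frame: x ahead of the robot, y to its left, z up, the work surface at z = 0. Lengths are in m, angles in degrees, forces in N, time in s.
With the tool pointing down it reaches from about 0.325 to 0.775 m from the base axis. Payload 5.5 kg.
Tool frame: the origin (TCP) lies at the centre of the arm's flange, where the gripper is bolted on; the fingertips stand 182 mm ahead of it and the grasp point (between the pads) lies 163 mm ahead of it; z points along the fingers, y is the direction in which the jaws open and shut (so a half turn about z gives the same grasp; the last joint's range is limited). The gripper opens to 88 mm and grips with 3 to 60 N. Pads are 20 mm wide; open, the fingers measure 115 mm over their backs; the gripper's body (75 mm by 178 mm) begins 61 mm behind the grasp point.
Start: joints at [66.251, 5.22, 70.514, -0, 104.267, -3.249], TCP at [0.21, 0.562, 0.405] pointing down, gripper open.
Joint ranges: [-164.24, 164.24], [-49.07, 125.15], [9.68, 141.18], [-86.29, 266.29], [3.28, 154.24], [-151.56, 151.56]. Speed limits (degrees/s): [147.25, 147.25, 172.46, 180, 180, 180].

INTERFACE

Orientations are given as [roll, pitch, yaw] about the fixed x, y, z axes, in that order (R = Rz(yaw) Ry(pitch) Rx(roll)).
In Python, from station import r gives the robot as it stands. The module is installed in compiled form; this text tells all that it offers. Calls block until the motion is done:
- r.reach(position, orientation): joint-space move of the TCP to a pose.
- r.servo_line(position, rotation=None, speed=0.15): straight line of the TCP; rotation=None keeps the orientation; speed is the mean speed in m/s.
- r.move_joints(angles): joint-space move.
- r.let_go() and r.grab(squeeze=None): open the fingers fully, or close them until they stop; squeeze is the grip in N (None keeps the last).
- r.wait(seconds).
- r.inverse_kinematics(position, orientation): joint angles nearest the present ones, or None.
- r.sense(): the state.
- r.snapshot(name): name is "scene" or "side" or "wrist"; returns a dict with "frame" (400x640x3 uint8, red, green, blue), "fx", "fy", "cx", "cy" (pixels), "dist_coeffs" ([k1, k2, p1, p2, k3] as OpenCV has them; the pictures are not rectified), "R" (3x3) and "t" (3): a world point X has camera coordinates R X + t. Camera axes: x right, y down, z forward; pixel columns grow to the right and rows downward; lengths in m; the calibration is good to about 2 mm. A picture is of the moment at which its call begins. There is no depth.
A pose or a line that the arm cannot do raises r.IKError and nothing moves.
- r.hand_in(): hands the job in, once; it reports no verdict.
The state is a dict: "clock": time; "joints": joint angles; "joint_vel": joint speeds; "joint_torque": joint torques, N m; "tcp_pos": TCP position; "orientation": TCP orientation; "contact_force": force on the tool from outside, world axes, zero at the start; "torque": the same for the moment, N m; "opening": finger opening in m.
Only numpy, scipy, OpenCV 4.12 (cv2) and the standard library are available. Lean on these libraries where they do the work, as an engineer would, in place of code of your own. Each camera call takes 0.05 s, during which the arm holds its last target. There are 200 camera calls.

TASK

Three wooden box weights on the joiner's bench look exactly alike, but only one is filled with steel. Lift them to feel which it is: stand the filled one upright in the middle of the spring-lifted platen of the glue press, so that it presses the platen fully down, and stand the two empty ones upright in the low dark wooden tray. Set them down rather than drop them, never leave an empty one standing on the platen, and do not disturb the glue bottle, the brush or the sanding block.

Things in the scene. Friction and masses are not known exactly. Their poses are not given: they have to be found in the camera images.
- weight_1: closed light-brown wooden box weight, 90 mm long (its x), 52 mm wide (its y), 70 mm high, reddish-brown lid, four tiny screw heads; length roughly away from the robot. Origin: centre of the underside, z up. All three look alike: one of them (any) is filled with steel, about 0.64 kg in all, the other two are empty, about 0.16 kg; each varies by some 15 %.
- weight_2: closed light-brown wooden box weight, 90 mm long (its x), 52 mm wide (its y), 70 mm high, reddish-brown lid, four tiny screw heads; length roughly away from the robot. Origin: centre of the underside, z up. All three look alike: one of them (any) is filled with steel, about 0.64 kg in all, the other two are empty, about 0.16 kg; each varies by some 15 %.
- weight_3: closed light-brown wooden box weight, 90 mm long (its x), 52 mm wide (its y), 70 mm high, reddish-brown lid, four tiny screw heads; length roughly away from the robot. Origin: centre of the underside, z up. All three look alike: one of them (any) is filled with steel, about 0.64 kg in all, the other two are empty, about 0.16 kg; each varies by some 15 %.
- press: glue press: a fixed medium-brown wooden board 150 x 110 mm, 18 mm thick, with a plywood platen 120 mm (x) by 90 mm (y), 12 mm thick, carried over it by four corner springs. Origin: centre of the underside of the board on the bench; z up. Either side of the bench; the tray is on the other.
- platen_top (a point): centre of the platen's flat top face (120 x 90 mm, no rim); 56 mm above the bench when unloaded, 44 mm when fully down. Axes as the press; z up.
- platen (a joint): how far the platen is pressed down, m: 0 = up, 0.012 = fully down on its stop. It takes about 4 N; an empty weight sinks it only about 1 to 2 mm, the filled one takes it fully down.
- tray: fixed low open tray of dark wood, outside 140 mm (its x) by 212 mm (its y), 30 mm high, walls 6 mm; room for two weights side by side along its y, each with its length along the tray's x (about 50 mm either side of the middle). Origin: centre of the underside, z up.
- tray_in (a point): centre of the tray's inner floor, about 6 mm above the bench; axes as the tray.
- glue_bottle: bystander: white squeeze bottle with a blue nozzle, 64 mm across, 215 mm high, standing beyond the weights; origin at the centre of its underside.
- bench_brush: bystander: wooden bench brush, about 97 x 45 mm, 51 mm high, bristles up, lying beyond the weights; origin under the brush head.
- sanding_block: bystander: cork sanding block 45 x 85 mm, 34 mm high, beyond the weights; origin at the centre of its underside.
Things that resemble listed ones, but are neither listed nor needed, are in the scene too. Leave any purple or turquoise look-alike of the weight_3 alone.

How it is judged:
By the outcome, as a careful person would: the job done as asked, in the order asked, and still so for the second after the job is handed in, with the robot touching nothing.
It also fails if it takes over 66 s, if anything falls off the work surface, if the arm or the gripper's body presses on something with over 40 N, if the wrist force passes 120 N, or if a joint passes its speed limit or range.

## Working session

There is one attempt and no reset: what is moved stays moved. The work goes in short steps, each a Python script; the robot and the scene stay as the last script left them, time stands still between calls to the robot, and variables do not carry over. Pictures are saved under pics/ and viewed, about 8 in all and at most 12, crops included, and the job is handed in when it is done.

```bash
mkdir -p pics
cat > h.py <<'E'
import numpy as np, cv2
from station import r
def save(s,name): cv2.imwrite(f'pics/{name}.png',s['frame'][:,:,::-1])
def K(s): return np.array([[s['fx'],0,s['cx']],[0,s['fy'],s['cy']],[0,0,1.]])
def ray(s,px,z):
    p=cv2.undistortPoints(np.array(px,float).reshape(-1,1,2),K(s),np.array(s['dist_coeffs'],float)).reshape(-1,2)
    R=np.array(s['R']);t=np.array(s['t']);c=-R.T@t
    d=np.c_[p,np.ones(len(p))]@R
    return c+d*((z-c[2])/d[:,2])[:,None]
def proj(s,X):
    return cv2.projectPoints(np.array(X,float).reshape(-1,1,3),cv2.Rodrigues(np.array(s['R']))[0],np.array(s['t'],float),K(s),np.array(s['dist_coeffs'],float))[0].reshape(-1,2)
E
python3 - <<'E'
from h import *
import pickle
for n in('scene','side'):
    s=r.snapshot(n);save(s,n+'0');pickle.dump(s,open(n+'.pkl','wb'))
    R=np.array(s['R']);print(n,-R.T@np.array(s['t']),R[2])
st=r.sense();print({k:np.round(v,3) for k,v in st.items()})
E
```

```text
scene [1.42001696 0.50920333 0.94658547] [-0.65522838 -0.38810229 -0.64811448]
side [ 0.2572372  -0.98271592  0.61648916] [ 0.24415524  0.85102836 -0.46490746]
{'clock': np.float64(0.1), 'joints': array([ 6.62490e+01,  5.26100e+00,  7.05740e+01, -1.00000e-03,
        1.04265e+02, -3.24800e+00]), 'joint_vel': array([-0.059, -0.132, -0.245,  0.007,  0.015, -0.105]), 'joint_torque': array([ 2.0000e-03, -4.4785e+01, -4.0757e+01,  7.0000e-02,  2.8000e-02,
       -0.0000e+00]), 'tcp_pos': array([0.21 , 0.562, 0.404]), 'orientation': array([-1.79901e+02, -5.00000e-03,  1.59498e+02]), 'contact_force': array([-0.634, -0.733,  0.289]), 'torque': array([-0.001, -0.013, -0.011]), 'opening': np.float64(0.088)}
```

View pics/scene0.png

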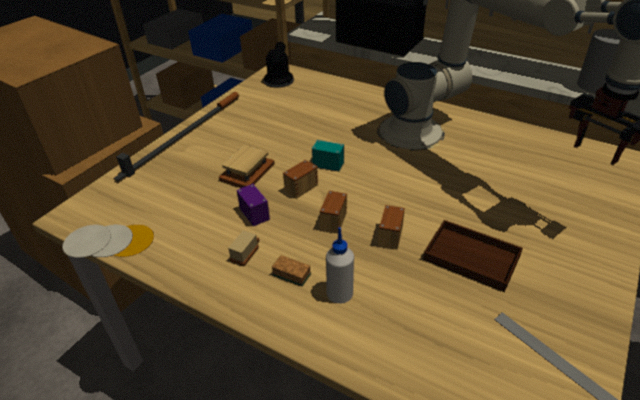

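View pics/side0.png

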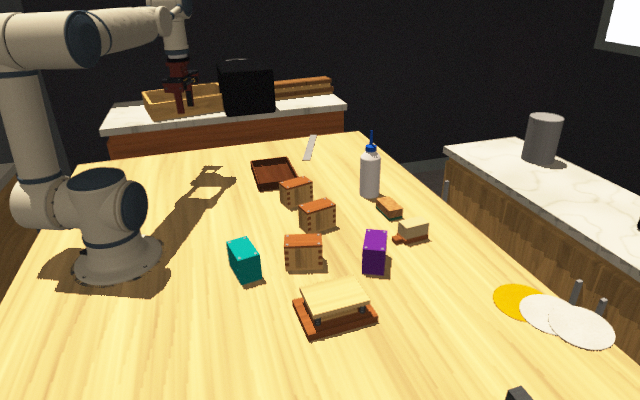

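The scene picture shows three brown boxes with reddish lids at (300,178), (333,211) and (391,226). The teal box (328,155) and the purple box (253,204) are the look-alikes to leave alone. The press is at (247,166) and the tray at (473,253). The side view agrees. I'll segment the lids, confirm them in a crop, and then measure.

Run:
```python
from h import *
import pickle
s=pickle.load(open('scene.pkl','rb'));f=s['frame']
hsv=cv2.cvtColor(f,cv2.COLOR_RGB2HSV)
for p in[(300,170),(335,200),(393,213),(300,185),(249,160),(472,253),(330,150),(291,266),(330,225)]: print(p,hsv[p[1],p[0]])
v=pickle.load(open('side.pkl','rb'));h2=cv2.cvtColor(v['frame'],cv2.COLOR_RGB2HSV)
for p in[(303,239),(317,207),(296,185),(303,255),(335,298),(275,175)]: print('side',p,h2[p[1],p[0]])
c=cv2.resize(f[130:300,210:530],None,fx=2.5,fy=2.5,interpolation=cv2.INTER_CUBIC)
cv2.imwrite('pics/crop1.png',c[:,:,::-1])
```

```text
(300, 170) [ 13 208 108]
(335, 200) [ 13 195 111]
(393, 213) [ 12 205 108]
(300, 185) [ 16 186  63]
(249, 160) [ 20 136 172]
(472, 253) [ 11 189  54]
(330, 150) [ 87 253 105]
(291, 266) [ 16 166 140]
(330, 225) [ 18 175  48]
side (303, 239) [ 13 188 216]
side (317, 207) [ 13 187 211]
side (296, 185) [ 12 184 198]
side (303, 255) [ 16 149 128]
side (335, 298) [ 26  89 253]
side (275, 175) [ 10 183 120]
```

View pics/crop1.png

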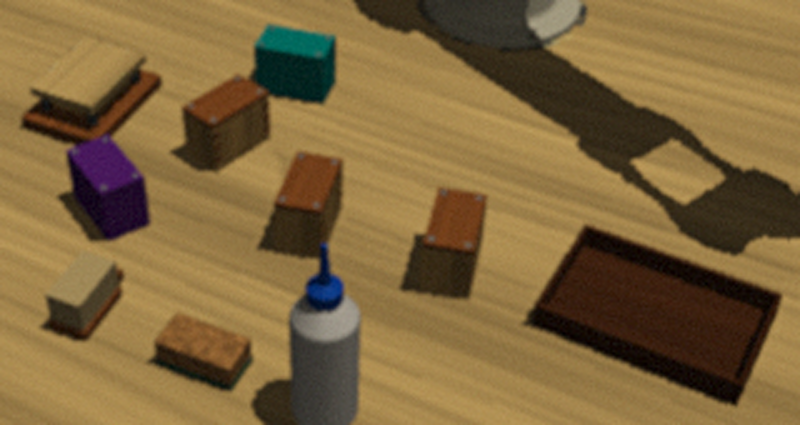

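The crop shows the three brown screw-headed boxes with reddish lids. They fit the description, and purple and teal don't. I'll get their poses from lid masks on z = 0.07, and the tray and platen from their corners.

```bash
cat >> h.py <<'E'
def rect(P):
    (c,(w,l),a)=cv2.minAreaRect((np.array(P)[:,:2]*1000).astype(np.float32))
    if w<l: w,l,a=l,w,a+90
    return np.round([c[0],c[1],w,l,(a+90)%180-90],1)   # mm, long-axis yaw
def blobs(s,lo,hi,z,amin):
    m=cv2.inRange(cv2.cvtColor(s['frame'],cv2.COLOR_RGB2HSV),lo,hi)
    m=cv2.morphologyEx(m,cv2.MORPH_CLOSE,np.ones((3,3)));m=cv2.morphologyEx(m,cv2.MORPH_OPEN,np.ones((3,3)))
    o=[]
    for c in cv2.findContours(m,cv2.RETR_EXTERNAL,cv2.CHAIN_APPROX_NONE)[0]:
        if cv2.contourArea(c)>amin:
            o.append((c.reshape(-1,2).mean(0).round(),cv2.contourArea(c),rect(ray(s,c.reshape(-1,2),z))))
    return o
E
python3 - <<'E'
from h import *
import pickle
s=pickle.load(open('scene.pkl','rb'));v=pickle.load(open('side.pkl','rb'))
for b in blobs(s,(5,160,85),(15,255,160),.07,100): 
    if b[0][1]<300 and 180<b[0][0]<450: print('scene',*b)
for b in blobs(v,(5,160,160),(15,255,255),.07,100):
    if b[0][1]>150: print('side',*b)
C=lambda L:np.array(L)/2.5+[210,130]
print('tray',rect(ray(s,C([(587,229),(779,295),(740,388),(536,307)]),.03)), ray(s,C([(587,229),(779,295),(740,388),(536,307)]),.03).round(3).tolist())
q=C([(92,40),(145,52),(94,112),(35,90)]);print('platen',rect(ray(s,q,.056)),ray(s,q,.056).round(3).tolist())
for b in blobs(v,(20,50,200),(32,130,255),.056,200):
    print('platen side',*b) if 280<b[0][0]<390 and b[0][1]>250 else 0
print('bottle', ray(s,C([(325,420)]),0), 'sand',ray(s,C([(203,340)]),.034),'brush',ray(s,C([(85,275)]),.051),
 'purple',rect(ray(s,C([(107,138),(145,178),(105,192),(69,152)]),.07)),'teal',rect(ray(s,C([(265,28),(335,38),(325,68),(256,55)]),.07)))
E
```

```text
scene [291. 267.] 357.5 [776.3  20.5  79.7  39.7 -88. ]
scene [392. 218.] 383.5 [503.4 156.4  88.5  52.1  15.9]
scene [333. 203.] 344.5 [524.1  -8.2  88.1  51.5  15.8]
scene [300. 169.] 241.0 [ 441.8 -166.    89.1   50.6  -15.3]
scene [259. 171.] 106.5 [ 504.5 -266.1  128.3   18.7    5.9]
side [304. 316.] 296.5 [ 384.7 -413.8   97.9   20.5   89.7]
side [302. 240.] 381.0 [ 447.7 -165.1   89.1   52.9  -14.2]
side [317. 205.] 232.5 [527.7  -8.1  88.7  51.9  14.3]
side [294. 182.] 161.0 [506.6 155.2  87.2  51.7  15.8]
tray [479.4 370.7 206.6 140.5  89.2] [[0.41, 0.271, 0.03], [0.411, 0.475, 0.03], [0.551, 0.473, 0.03], [0.545, 0.266, 0.03]]
platen [ 464.3 -350.7  132.3   88.4    7.8] [[0.403, -0.392, 0.056], [0.393, -0.317, 0.056], [0.524, -0.298, 0.056], [0.523, -0.387, 0.056]]
platen side [285. 275.] 103936.5 [ 341.9  -76.7 1324.7 1088.5   89.8]
bottle [[0.75260592 0.13873741 0.        ]] sand [[ 7.48103062e-01 -1.00182319e-04  3.40000000e-02]] brush [[ 0.74439261 -0.14445974  0.051     ]] purple [ 608.8 -215.    89.2   46.4   64.8] teal [ 312.9 -147.1   95.3   65.5  -75.8]
```

```bash
cat >> h.py <<'E'
import pickle
def yawfor(p,th):
    q=np.array(r.sense()['joints']);best=None
    for y in(th,th+180):
        y=(y+180)%360-180
        j=r.inverse_kinematics(list(p),[180,0,y])
        if j is not None:
            d=np.abs(np.array(j)-q).max()
            if best is None or d<best[0]: best=(d,y)
    return best[1]
def above(x,y,th,z):  # z = grasp-point height
    p=[x,y,z+.163];w=yawfor(p,th);r.reach(p,[180,0,w]);return w
def line(x,y,z,speed=.15): r.servo_line([x,y,z+.163],speed=speed)
def fz(n=5):
    v=[]
    for _ in range(n): r.wait(.05);v.append(r.sense()['contact_force'])
    return np.mean(v,0)
def pick(x,y,th):
    above(x,y,th,.16);f0=fz();line(x,y,.052,.12);r.grab(30);o=r.sense()['opening']
    line(x,y,.16,.12);r.wait(.3);f1=fz()
    print('opening',round(o,4),'dF',(f1-f0).round(2),'clock',r.sense()['clock'])
    return f1-f0
E
python3 - <<'E'
from h import *
above(.44,.371,0,.33)
s=r.snapshot('wrist');save(s,'wtray');pickle.dump(s,open('wtray.pkl','wb'))
pick(.505,.156,16)
s=r.snapshot('wrist');save(s,'wA')
E
```

```text
opening 0.0517 dF [-0.08  0.16 -1.47] clock 5.9833
```

View pics/wtray.png

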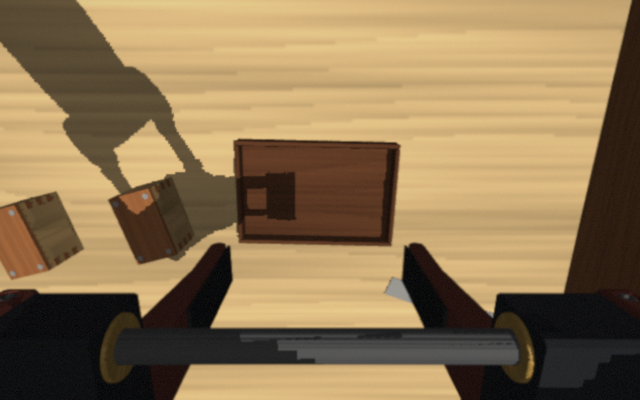

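Box A weighed 1.5 N, so it is empty. In the wrist view the tray rim corners are at (235,140), (399,144), (391,244) and (236,241). I'll place A in the far slot.

```bash
cat >> h.py <<'E'
def lower(x,y,z0,zmin,thr,speed=.12):
    line(x,y,z0,speed);f0=fz(3)[2];z=z0
    while z>zmin:
        z-=.001;line(x,y,z,.02);d=r.sense()['contact_force'][2]-f0
        if d>thr: break
    print('touch z',round(z,4),'d',round(d,2))
def release(x,y,zup=.2):
    r.let_go();r.wait(.2);line(x,y,zup,.15);print('clock',r.sense()['clock'])
def tray_place(x,y,th):
    above(x,y,th,.16);lower(x,y,.0605,.055,.8);release(x,y,.16)
E
python3 - <<'E'
from h import *
s=pickle.load(open('wtray.pkl','rb'))
P=ray(s,[(235,140),(399,144),(391,244),(236,241)],.03);t=rect(P);print(P.round(3).tolist(),t)
c=(t[:2]/1000+np.array([.4794,.3707]))/2
yaw=t[4]-90 if t[4]>0 else t[4]+90; yaw=(yaw-0.8)/2
u=np.array([-np.sin(np.radians(yaw)),np.cos(np.radians(yaw))])
print(c,yaw); np.save('tray.npy',[*(c-.05*u),*(c+.05*u),yaw])
assert np.hypot(*(t[:2]/1000-[.4794,.3707]))<.012
p=c+.05*u;tray_place(p[0],p[1],yaw)
pick(.526,-.008,15)
E
```

```text
[[0.406, 0.269, 0.03], [0.411, 0.476, 0.03], [0.547, 0.474, 0.03], [0.543, 0.261, 0.03]] [476.4 369.  213.2 137.   88.9]
[0.4779  0.36985] -0.9499999999999972
touch z 0.0575 d 4.26
clock 10.7
opening 0.0516 dF [-0.04  0.13 -1.39] clock 15.8333
```

B is empty too (1.4 N), so I'll put it in the near slot. Then I'll look at the press from above and lift C to check it.

Run:
```python
from h import *
x,y,_,_,yaw=np.load('tray.npy');tray_place(x,y,yaw)
above(.41,-.345,0,.3)
s=r.snapshot('wrist');save(s,'wpress');pickle.dump(s,open('wpress.pkl','wb'))
print(pick(.446,-.1655,-15))
save(r.snapshot('scene'),'scene1')
```

```text
touch z 0.0585 d 1.23
clock 20.4667
opening 0.052 dF [-0.29 -0.01 -6.8 ] clock 27.4083
[-0.29137784 -0.00905635 -6.79746957]
```

View pics/wpress.png

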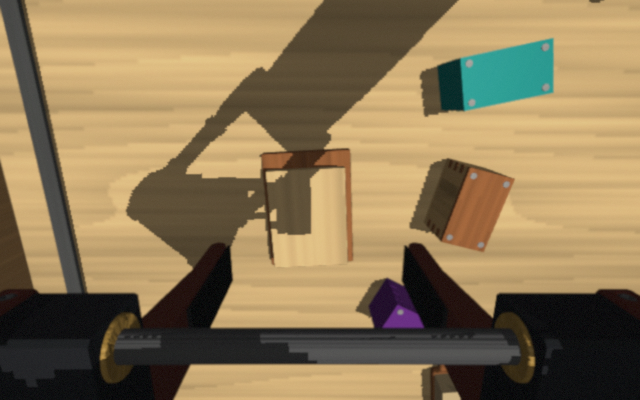

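View pics/scene1.png

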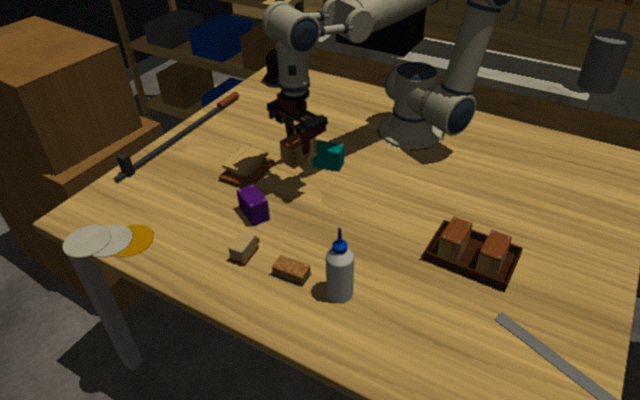

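C weighs 6.8 N, so it is the filled one, and both empties stand upright in the tray. In the wrist view the platen corners are at (266,170), (345,166), (352,263) and (272,266).

Run:
```python
from h import *
s=pickle.load(open('wpress.pkl','rb'))
P=ray(s,[(266,170),(345,166),(352,263),(272,266)],.056);t=rect(P);print(P.round(3).tolist(),t)
B=ray(s,[(261,154),(349,149)],.018);print('board corners',B.round(3).tolist())
c=t[:2]/1000;assert np.hypot(*(c-[.464,-.351]))<.015 and abs(t[4])<20
x,y=c;above(x,y,t[4],.17)
lower(x,y,.112,.0945,6.5);release(x,y,.25)
r.wait(.5);f=[r.snapshot(n) for n in('scene','side')]
pickle.dump(f,open('fin.pkl','wb'))
a=f[0]['frame'][130:280,200:400];b=f[1]['frame'][210:360,240:440]
a,b=[cv2.resize(i,None,fx=2,fy=2,interpolation=cv2.INTER_CUBIC) for i in(a,b)]
cv2.imwrite('pics/fin.png',np.hstack([a,b])[:,:,::-1]);print(r.sense()['clock'],r.sense()['tcp_pos'])
for s,lo,hi in((f[0],(5,160,60),(15,255,180)),(f[1],(5,160,120),(15,255,255))):
  for z in(.114,.076):
    for q in blobs(s,lo,hi,z,100):
        if abs(q[2][2]-89)<12 and abs(q[2][3]-52)<10: print(z,*q)
```

```text
[[0.405, -0.401, 0.056], [0.4, -0.312, 0.056], [0.52, -0.301, 0.056], [0.524, -0.399, 0.056]] [ 462.1 -352.2  120.2   98.2    2.4]
board corners [[0.392, -0.412, 0.018], [0.386, -0.305, 0.018]]
touch z 0.095 d 11.16
clock 35.375
35.975 [ 0.46208871 -0.35221279  0.41302982]
0.114 [456. 231.] 483.0 [518.  326.7  87.2  55.9  -0.6]
0.076 [456. 231.] 483.0 [476.8 318.4  91.2  58.5  -0.6]
0.114 [275. 162.] 141.5 [463.1 227.3  84.3  53.9  -1.2]
0.076 [275. 162.] 141.5 [478.7 318.8  90.6  57.9  -1.2]
```

View pics/fin.png

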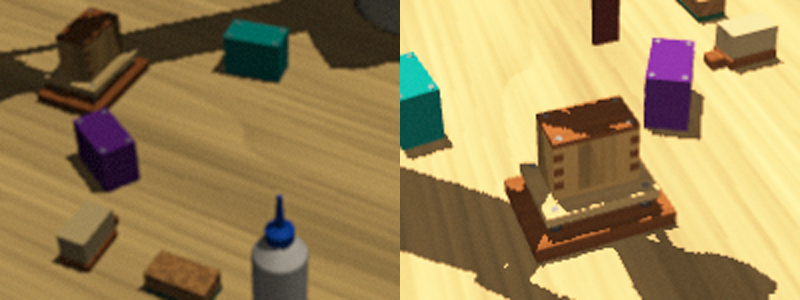

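The picture shows the filled box upright on a level, lowered platen, with its neighbours where they were. I'll check the centring numerically, confirm the bystanders haven't moved, and hand in.

Run:
```python
from h import *
f=pickle.load(open('fin.pkl','rb'))
C=lambda L:np.array(L)/2+[240,210]
pl=ray(f[1],C([(125,165),(152,222),(260,188)]),.044);bx=ray(f[1],C([(137,113),(152,144),(239,122),(222,97)]),.114)
print('platen centre',((pl[0]+pl[2])/2).round(3),'box',rect(bx))
s0=pickle.load(open('scene.pkl','rb'))['frame']
d=np.abs(s0.astype(int)-f[0]['frame']).max(2)
for n,(x,y) in dict(bottle=(340,270),brush=(245,248),sand=(291,270),purple=(253,204)).items(): print(n,np.median(d[y-12:y+12,x-12:x+12]))
print(r.sense()['contact_force'].round(2)); r.hand_in()
```

```text
platen centre [ 0.465 -0.36   0.044] box [ 464.  -355.3   89.9   50.9    0.8]
bottle 4.0
brush 4.0
sand 4.0
purple 4.0
[ 0.8  -0.35  0.68]
the job is handed in; nothing more can be done
```

I lifted all three boxes. Two weighed 1.5 N and 1.4 N (empty) and one weighed 6.8 N (filled). Both empties now stand upright in the tray, and the filled one stands upright on the press platen. I handed the job in at about 36 s of the 66 s allowed.

**Platen:** the set-down met firm resistance at the height expected for the platen fully down. The picture shows the box upright and the platen level. I had no direct reading of the platen travel.

**Centring:** the side view puts the box within about 5 mm of the platen centre. My platen position estimates differ by up to about 8 mm (y = -0.352 from the wrist view, -0.360 from the side view), so that figure is only that certain.

**Tray:** the second scene picture shows both empties upright. My final numeric check measured only the near one, at its planned spot; its filter did not match the far one.

**Bystanders:** the glue bottle, brush, sanding block and purple look-alike match the first picture to within image noise. The turquoise look-alike I checked only by eye.

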